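Wipe the slat offcuts off the cutter bed

TASK

Clear the lever cutter for the next blind: draw the wooden scraper block out of its caddy pocket, lay it down gently on its long lip (do not let it topple over) and let go, then take hold of it again by its back and, with the lip pressed lightly onto the bed, wipe every slat offcut off the cutter bed into the tray hung on the cutter's end. Push the offcuts only with the scraper, never with the gripper. Finish with the scraper left on the cleared bed, and leave the other things on the table where they are.

Things in the scene. Friction and masses are not known exactly. Their poses are not given: they have to be found in the camera images.
- scraper_mid (a point): Centre of the scraper block, a loose bar 160 mm long, 60 high, 32 thick. Axes turn with it: z along its length (half 80 mm), y through its thickness (32 mm, the way to grip), x from lip to back; lip edge 30 mm away in -x, back 30 mm in +x. It starts stood on end in the caddy pocket: z up, top 166 mm above the table, lip (-x) towards the robot. Laid properly on its lip, x is up.
- scraper: The same block, 0.15 to 0.31 kg: a wooden body 48 mm high (x) and 32 mm thick, and below it a plastic lip strip 12 mm high and 20 mm thick along the whole of one long edge, on which it stands by itself when laid. Origin at the centre of the end it stands on at the start, axes as for its centre. Held at one end between the fingers, it pivots about them when its other end is pressed on something.
- cutter: Lever cutter for blind slats, fixed. Origin under the middle of its bed, 0 to 8 mm above the table; z up, x away from the robot, y to the left (turned up to 0.3 rad). Along the far edge runs an aluminium fence, inner face at x = +100 mm, top at z = 62 mm. The blade arm is locked upright, leaning away, outside the fence at the far right corner (x = +140, y = -142 mm); it does not move.
- bed_mid (a point): Centre of the cutter's flat grey bed, on its surface (z = 40 mm in the cutter's frame), axes as the cutter. The bed is rigid, 200 mm (x) by 300 mm (y); the fence bounds it at +x, its other three edges are open. The 50 mm of the bed next to its +y end is clear of offcuts at the start.
- tray_mid (a point): Centre of the floor of the dark steel tray that hangs on the bed's -y end; axes as the cutter. It lies 217 mm in -y from the bed's centre and 34 mm below the bed's surface. Inside it is 192 mm (x) by 132 mm (y), from the bed's end at y = +67 mm to the far wall at -65 mm; three walls 42 mm high from the floor (8 mm above the bed), open towards the bed.
- caddy: Plywood caddy, fixed; origin under the middle of its scraper pocket, on the table. Pocket inside 68 mm (x) by 40 mm (y), floor at z = 6 mm, rim at z = 88 mm (outside 80 x 52 mm); a low compartment 40 mm high holding a pencil and chalk joins on the +y side, to y = +95 mm.
- offcut1_mid (a point): Centre of a loose slat offcut: a flat rectangle 34 x 50 mm, 4 mm thick, 11 g, lying on the cutter bed.
- offcut1: The same offcut; origin at the centre of its underside.
- offcut2_mid (a point): Centre of a loose slat offcut: a flat rectangle 40 x 50 mm, 4 mm thick, 11 g, lying on the cutter bed.
- offcut2: The same offcut; origin at the centre of its underside.
- offcut3_mid (a point): Centre of a loose slat offcut: a flat rectangle 30 x 50 mm, 4 mm thick, 11 g, lying on the cutter bed.
- offcut3: The same offcut; origin at the centre of its underside.
- offcut4_mid (a point): Centre of a loose slat offcut: a flat rectangle 36 x 50 mm, 4 mm thick, 11 g, lying on the cutter bed.
- offcut4: The same offcut; origin at the centre of its underside.
- offcut5_mid (a point): Centre of a loose slat offcut: a flat rectangle 32 x 50 mm, 4 mm thick, 11 g, lying on the cutter bed.
- offcut5: The same offcut; origin at the centre of its underside.
- cone1: Cone of thread, 68 mm across and 145 mm tall, standing near the caddy. Bystander: leave alone. Origin under its centre.
- cone2: Cone of thread like the other, standing beyond the cutter. Bystander: leave alone. Origin under its centre.
- button_jar: Glass jar with a steel lid, 68 mm across, 85 mm tall, at the far left. Bystander: leave alone. Origin under its centre.
- weight: Round steel pattern weight, 76 mm across, 52 mm tall, right of the tray. Bystander: leave alone. Origin under its centre.
- mug: White mug, 80 mm across, 92 mm tall, on the left. Bystander: leave alone. Origin under its centre.
- tape: Tape measure, 68 x 68 x 34 mm, near the robot, between cutter and caddy. Bystander: leave alone. Origin under its centre.

How it is judged:
By the outcome, as a careful person would: the job done as asked, in the order asked, and still so for the second after the job is handed in, with the robot touching nothing.
It also fails if it takes over 61 s, if anything falls off the work surface, if the arm or the gripper's body presses on something with over 40 N, if the wrist force passes 120 N, or if a joint passes its speed limit or range.

ROBOT

A 6-joint arm with a two-finger parallel gripper is mounted at the origin on the work surface. World frame = base frame: x ahead of the robot, y to its left, z up, the work surface at z = 0. Lengths are in mm, angles in degrees, forces in N, time in s.
With the tool pointing down it reaches from about 300 to 850 mm from the base axis. Payload 4.2 kg.
Tool frame: the origin (TCP) lies at the very end of the fingers, on their centre line; the grasp point (between the pads) lies 19 mm behind it (env.grasp_offset is the distance from the TCP to the grasp point, in mm); z points along the fingers, y is the line along which they close (so a half turn about z gives the same grasp; the last joint's range is limited). The gripper opens to 91 mm and grips with 3 to 60 N. Pads are 32 mm wide; open, the fingers measure 118 mm over their backs; the gripper's body (76 mm by 178 mm) begins 60 mm behind the grasp point.
Start: joints at [-1.146, 18.312, 89.639, -0, 72.044, -1.146], TCP at [575.016, 0, 213.976] pointing down, gripper open.
Joint ranges: [-177.97, 177.97], [-48.28, 115.42], [12.27, 149.76], [-77.06, 257.06], [2.81, 150.46], [-146.56, 146.56]. Speed limits (degrees/s): [147.25, 147.25, 180, 180, 180, 180].

INTERFACE

Orientations are given as [roll, pitch, yaw] about the fixed x, y, z axes, in that order (R = Rz(yaw) Ry(pitch) Rx(roll)).
In Python, from workcell import env gives the robot as it stands. The module is installed in compiled form; this text tells all that it offers.
- The arm moves only by the tool send_rows, never from a script. Its argument "motion" is a list of rows, each an object of numbers: "tx", "ty", "tz": the shift along the tool's x, y, z in units of 500 mm (1.0 is 500 mm); "rx", "ry", "rz": the turn, a rotation vector about the tool's x, y, z in units of 30 degrees (1.0 is 30 degrees); "gripper": the closure, from -1 (fully open) to 1 (shut). In form: [{"tx": .., "ty": .., "tz": .., "rx": .., "ry": .., "rz": .., "gripper": ..}, ...]. A call has 1 to 12 rows; each row shifts and turns the commanded pose from where the row before left it, along the tool's axes as they then stand; what a row does not reach is not made up. A row lasts 1/8 s, in which the tool goes at most 62.5 mm and 10.7 degrees, less where a joint would pass 70% of its speed; a pose out of reach is approached as far as the arm can. A call with a number of a shift or a turn outside -1 to 1 is refused whole. A call with a gripper value outside its range is refused whole. The fingers move at their own pace and stop on an object; "grip_force" is the grip in N (left out, the last holds). Time passes only in rows, so rows that do not move let the fingers close. It gives the time, the measured TCP pose, the force, the opening and the grip force at its end, in the units of the state.
- env.state(): the state, without advancing time (a new reading comes with each control period).
- env.grab_frame(name): name is "scene" or "side" or "wrist"; returns a dict with "frame" (384x512x3 uint8, red, green, blue), "vertical_fov" (degrees; the focal length in pixels is half the picture's height over the tangent of half this angle, whatever the lens; pixels are square), "cx", "cy" (the principal point, pixels), "k1" (the pictures are not rectified: a ray, as slopes to the right and down, at radius r is drawn at 1 + k1 r^2 times it, then the intrinsics apply), "rvec" (rotation vector, rad) and "tvec" (3), from world to camera coordinates, as OpenCV has them; the wrist camera has in their place "T_tool_cam" (4x4, takes a point from camera to tool coordinates, whose origin is the TCP and whose axes are the flange's). Camera axes: x right, y down, z forward; pixel columns grow to the right and rows downward; lengths in mm; the calibration is good to about 2 mm. A picture is of the moment at which its call begins: read the wrist's pose just before it. There is no depth.
- env.job_done(): hands the job in; it is judged then, once.
The state is a dict: "time_s": time; "qpos": joint angles; "qvel": joint speeds; "effort": joint torques, N m; "ee_pos": TCP position; "ee_rot": TCP orientation; "force": force on the tool from outside, world axes, zero at the start; "torque": the same for the moment, N m; "gripper_width": finger opening in mm; "gripper_force": force on a finger pad.
Only numpy, scipy, OpenCV 4.12 (cv2) and the standard library are available. Lean on these libraries where they do the work, as an engineer would, in place of code of your own. Each camera call takes 0.05 s, during which the arm holds its last target. There are 200 camera calls.

## Working session

There is one attempt and no reset: what is moved stays moved. The work goes in short steps, Python scripts to look and compute and a tool call to move; the robot and the scene stay as the last step left them, time stands still between calls to the robot, and variables do not carry over. Pictures are saved under pics/ and viewed, at most 10 in all, crops included, and the job is handed in when it is done.

Besides the shell and the picture viewer there is one more tool, called after "Request:" as name(argument=value, ...) on one line, values as JSON. send_rows: Moves the arm, as the interface text tells. Shifts and turns lie within -1 to 1; 1 stands for 500 mm of shift or 30 degrees of turn. Its arguments: {"type":"object","properties":{"motion":{"type":"array"},"grip_force":{"type":"number"}},"required":["motion"]}

```bash
mkdir -p pics
cat > h.py <<'E'
import numpy as np,cv2
from scipy.spatial.transform import Rotation as R
from workcell import env
def cam(n):
    s=env.state();g=env.grab_frame(n);f=g["frame"]
    F=f.shape[0]/2/np.tan(np.radians(g["vertical_fov"])/2)
    if "rvec" in g:
        Rc=R.from_rotvec(np.array(g["rvec"]).ravel()).as_matrix().T;c=-Rc@np.array(g["tvec"]).ravel()
    else:
        T=np.array(g["T_tool_cam"]);Rt=R.from_euler('xyz',s["ee_rot"],degrees=True).as_matrix()
        Rc=Rt@T[:3,:3];c=Rt@T[:3,3]+np.array(s["ee_pos"])
    return dict(f=f,F=F,Rc=Rc,c=c,cx=g["cx"],cy=g["cy"],k=g["k1"])
def ray(C,u,v):
    d=np.array([(u-C["cx"])/C["F"],(v-C["cy"])/C["F"]]);p=d.copy()
    for _ in range(20): p=d/(1+C["k"]*(p@p))
    return C["Rc"]@np.array([p[0],p[1],1])
def pl(C,u,v,z):
    r=ray(C,u,v);return C["c"]+r*(z-C["c"][2])/r[2]
def proj(C,P):
    q=C["Rc"].T@(np.array(P,float)-C["c"]);p=q[:2]/q[2];p=p*(1+C["k"]*(p@p));return p*C["F"]+[C["cx"],C["cy"]]
def save(C,n,crop=None,s=1):
    f=C["f"]
    if crop: f=f[crop[1]:crop[3],crop[0]:crop[2]]
    cv2.imwrite("pics/"+n,cv2.resize(f[:,:,::-1],None,fx=s,fy=s,interpolation=cv2.INTER_CUBIC))
E
python3 - <<'E'
from h import *
print(env.state())
import pickle
for n in("scene","side","wrist"):
    C=cam(n);pickle.dump(C,open(n+"0.pkl","wb"));print(n,C["c"],C["F"],C["k"],C["Rc"][:,2]);save(C,n+"0.png",s=1.5)
E
```

```text
{'time_s': 0.0, 'qpos': array([-1.14852743e+00,  1.83518890e+01,  8.97051847e+01, -1.83075835e-04,
        7.20434556e+01, -1.14517917e+00]), 'qvel': array([ 0.01858661, -0.02570412,  0.05166456,  0.04999649,  0.00541763,
        0.03230207]), 'effort': array([-5.01459035e-04, -4.12465632e+01, -2.31973493e+01,  7.28826877e-02,
        4.58198413e-02, -1.41870069e-04]), 'ee_pos': array([ 5.74506568e+02, -1.65727907e-02,  2.13126067e+02]), 'ee_rot': array([-1.79899487e+02, -1.83513441e-03,  8.99967067e+01]), 'force': array([-0.32955406,  0.05642257, -0.14796135]), 'torque': array([-0.03117212,  0.02575546,  0.01693473]), 'gripper_force': 0.0, 'gripper_width': 91.21100872221164}
scene [1524.77121497  575.42282513 1015.15021851] 487.50804443720307 0.05523231726997933 [-0.6647415  -0.38998094 -0.63720766]
side [ 488.36608369 -982.28853723 1061.58874027] 449.0580275203878 -0.14800213317896072 [ 0.03593632  0.70018988 -0.71305169]
wrist [576.14177918  84.25394632 384.49959644] 334.2418474934036 -0.018381894091666996 [-0.00111566 -0.29459514 -0.95562151]
```

View pics/scene0.png

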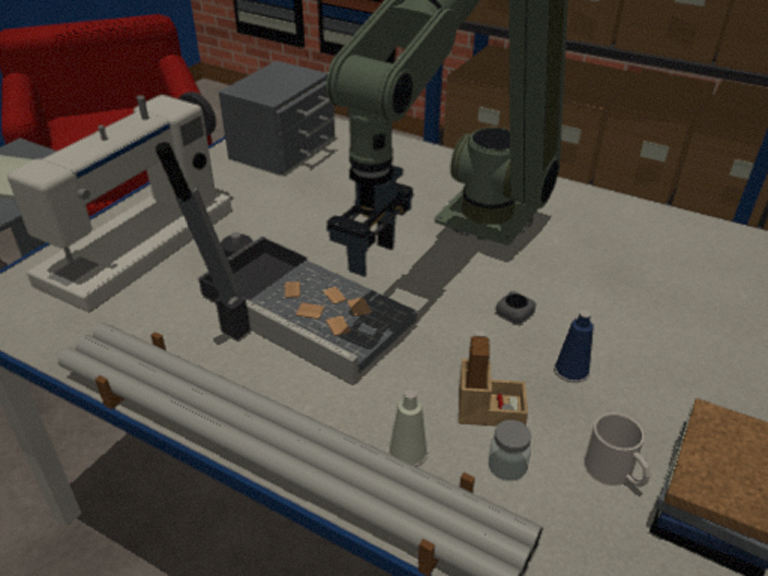

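View pics/side0.png

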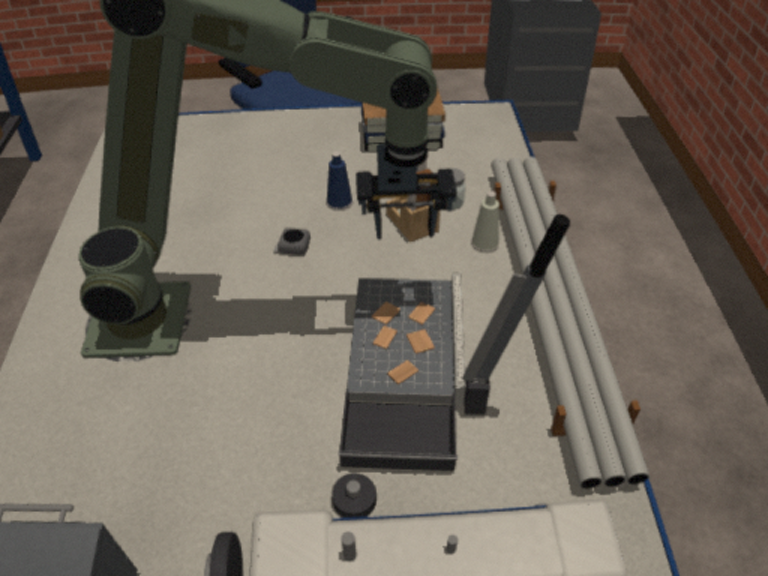

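The scene view shows the cutter at about (330,310), the caddy with the scraper at (485,375) and the bystanders around them. The side view shows the bed at about (405,340), the tray at (400,435), and the caddy partly behind the gripper at (410,210). I'll zoom in for the corners.

Run:
```python
from h import *
import pickle
S=pickle.load(open("scene0.pkl","rb"));D=pickle.load(open("side0.pkl","rb"))
a=S["f"][215:290,295:365];b=D["f"][180:320,220:345];w=pickle.load(open("wrist0.pkl","rb"))
A=cv2.resize(a,None,fx=5,fy=5);B=cv2.resize(b,None,fx=4,fy=4)
W=np.zeros((600,800,3),np.uint8);W[:375,:350]=A;W[:560,:][:, 0:0]=0
B=cv2.resize(b,None,fx=3.6,fy=3.6);W[:B.shape[0],350:350+B.shape[1]]=B
ww=cv2.resize(w["f"],(296,222));W[376:376+222,:296]=ww
cv2.imwrite("pics/z1.png",W[:,:,::-1])
for n,C,x,y,z in [("cut corner near-right(bed,tray)",D,348,398,45),("cut far-right",D,454,402,45),("near left",D,358,280,45),("far-left",D,452,280,45)]:
    print(n,pl(C,x/1.5,y/1.5,z).round())
print("scr top",pl(S,480/1.5,342/1.5,166).round())
for n,u,v in[("cone1",573,375),("cone2",410,455),("tape",516,315)]:print(n,pl(S,u/1.5,v/1.5,0).round())
print(pl(D,355/1.5,505/1.5,10))
```

```text
cut corner near-right(bed,tray) [ 451. -262.   45.]
cut far-right [ 644. -283.   45.]
near left [478.  43.  45.]
far-left [679.  31.  45.]
scr top [628. 253. 166.]
cone1 [448. 386.   0.]
cone2 [785. 207.   0.]
tape [335. 221.   0.]
[ 457.87638801 -458.41671544   10.        ]
```

View pics/z1.png

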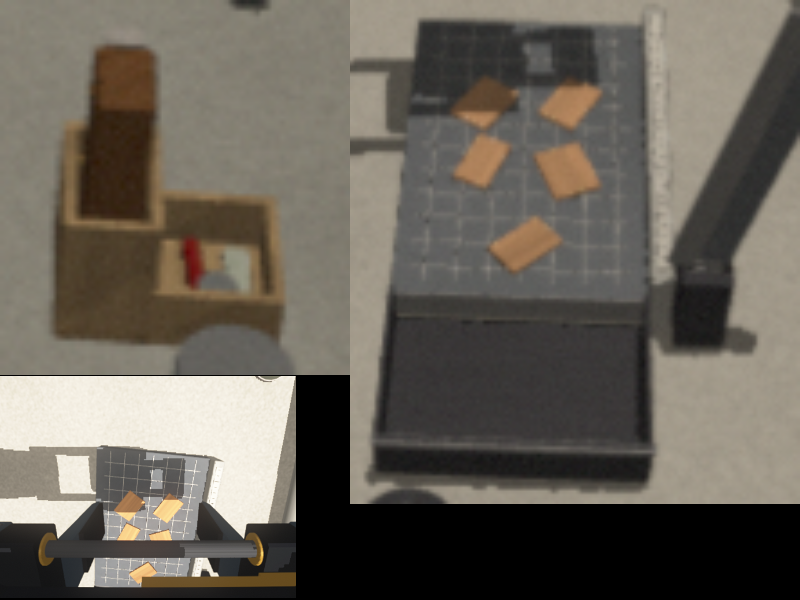

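The crop shows the scraper top at (92–155, 47–108) with the pale lip towards the robot, the pocket rim, the five offcuts, and the bed corners at (418,20), (645,24), (397,292) and (643,298). Next I'll compute the poses.

```bash
cat >> h.py <<'E'
def tri(C1,p1,C2,p2):
    a,b=ray(C1,*p1),ray(C2,*p2);a/=np.linalg.norm(a);b/=np.linalg.norm(b)
    t=np.linalg.lstsq(np.c_[a,-b],C2["c"]-C1["c"],rcond=None)[0]
    x=C1["c"]+a*t[0];y=C2["c"]+b*t[1];return (x+y)/2,np.linalg.norm(x-y)
def wood(C,box,amin=30):
    f=C["f"].astype(int);m=((f[:,:,0]>f[:,:,2]*1.4)&(f[:,:,0]-f[:,:,2]>25)).astype(np.uint8)
    k=np.zeros_like(m);k[box[1]:box[3],box[0]:box[2]]=1;m*=k
    n,l,st,ce=cv2.connectedComponentsWithStats(m);return [(ce[i],st[i,4],l==i) for i in range(1,n) if st[i,4]>amin]
E
python3 - <<'E'
from h import *
import pickle
S=pickle.load(open("scene0.pkl","rb"));D=pickle.load(open("side0.pkl","rb"))
ps=lambda x,y:((x+.5)/5+295-.5,(y+.5)/5+215-.5)
pd=lambda x,y:((x-350)/3.6+220,y/3.6+180)
np.set_printoptions(precision=1,suppress=True)
print("scr");
for p in[(97,47),(155,47),(153,108),(92,108)]:print(pl(S,*ps(*p),166))
print("rim")
for p in[(57,222),(68,122),(157,122),(162,225)]:print(pl(S,*ps(*p),88))
print("bed")
for p in[(418,20),(645,24),(397,292),(643,298)]:print(pl(D,*pd(*p),44))
print("trayrim")
for p in[(377,443),(650,447)]:print(pl(D,*pd(*p),52))
ds=wood(D,(230,190,320,270));ss=wood(S,(150,170,265,240))
for c,a,_ in ds:print("D",c,a,pl(D,*c,48))
for c,a,_ in ss:print("S",c,a,pl(S,*c,48))
for c,a,_ in ds:
  for c2,a2,_ in ss:
    x,e=tri(D,c,S,c2)
    if e<12 and abs(x[2]-48)<20:print(x,e)
E
```

```text
scr
[622.1 233.6 166. ]
[606.7 259.6 166. ]
[650.  277.6 166. ]
[665.8 251.  166. ]
rim
[675.9 242.5  88. ]
[603.8 214.7  88. ]
[578.9 256.7  88. ]
[649.7 290.8  88. ]
bed
[478.7  49.1  44. ]
[681.   31.7  44. ]
[ 454.6 -247.5   44. ]
[ 642.9 -264.6   44. ]
trayrim
[ 438.1 -384.3   52. ]
[ 631.2 -399.3   52. ]
D [256.9 208.3] 157 [531.2 -57.   48. ]
D [280.7 208.3] 151 [603.8 -61.5  48. ]
D [256.3 224.3] 145 [ 526. -121.   48.]
D [279.8 227.2] 195 [ 594.1 -136.5   48. ]
D [268.1 247.5] 184 [ 554.6 -209.1   48. ]
S [194.5 192.5] 100 [ 554.  -208.6   48. ]
S [222.4 196.3] 104 [ 524.5 -120.8   48. ]
S [238.9 203.9] 125 [530.5 -55.7  48. ]
S [206.2 206.8] 148 [ 593.9 -135.4   48. ]
S [224.8 216.5] 135 [603.3 -60.8  48. ]
[530.8 -56.1  47.6] 1.1962085983418933
[603.5 -61.   47.8] 0.7196051228640606
[ 525.5 -120.8   48.3] 1.2288421936615508
[ 593.9 -135.8   47.6] 0.7809063235025359
[ 554.3 -208.7   48. ] 0.7509248413716424
```

Request:
send_rows(motion=[{"tx": 0.1022, "ty": 0.0244}, {"tx": 0.1022, "ty": 0.0244}, {"tx": 0.1022, "ty": 0.0244}, {"tx": 0.1022, "ty": 0.0244}, {"tx": 0.1022, "ty": 0.0244}, {"rz": 0.323}, {"rz": 0.323}, {"rz": 0.323}, {"rz": 0.323}, {"rz": 0.323}, {"rz": 0.323}, {"rz": 0.322}])

```text
invalid input at $.motion[0]: expected keys tx, ty, tz, rx, ry, rz, gripper
```

Run:
```python
from h import *
import pickle
s=env.state();print(s["ee_pos"],s["ee_rot"],s["qpos"],s["force"])
C=cam("wrist");pickle.dump(C,open("wrist1.pkl","wb"))
S=cam("scene");D=cam("side");pickle.dump((S,D),open("sd1.pkl","wb"))
W=np.zeros((600,800,3),np.uint8);W[:384,:512]=C["f"];d=cv2.resize(D["f"][100:190,230:340],None,fx=2.6,fy=2.6);W[:d.shape[0],513:513+d.shape[1]]=d
d=cv2.resize(D["f"][180:260,225:315],None,fx=2.6,fy=2.6)
W[385:385+d.shape[0],:d.shape[1]]=d
cv2.imwrite("pics/w1.png",W[:,:,::-1])
```

```text
[ 5.74634524e+02 -6.34833093e-03  2.13333796e+02] [-1.79925832e+02  5.62091068e-04  9.00010303e+01] [-1.14615806e+00  1.83421172e+01  8.96889839e+01 -2.15169392e-03
  7.20430406e+01 -1.14652334e+00] [-0.08628558  0.45887519  1.27507933]
```

View pics/w1.png

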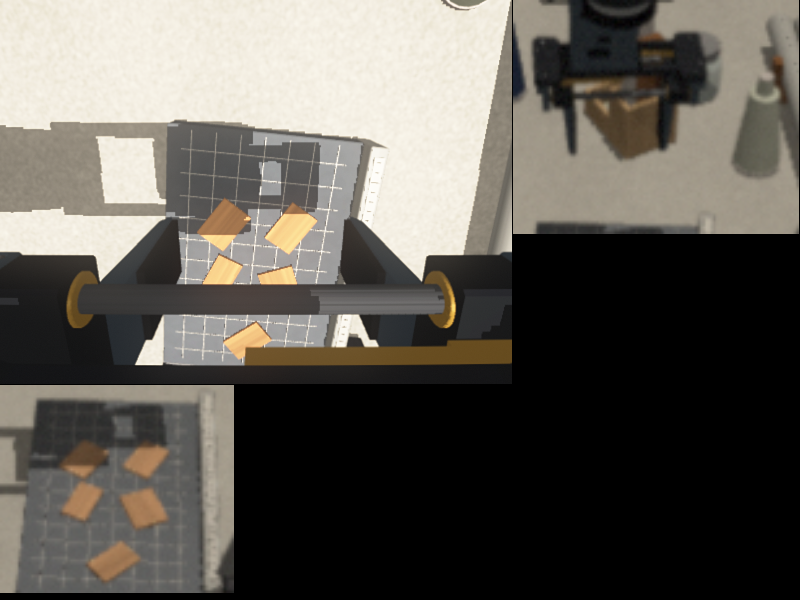

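The move was refused because every row needs all its keys. The wrist view is still useful: the bed's left edge runs from (172,122) to (362,140).

Request:
send_rows(motion=[{"tx": 0.1022, "ty": 0.0244, "tz": 0, "rx": 0, "ry": 0, "rz": 0, "gripper": -1}, {"tx": 0.1022, "ty": 0.0244, "tz": 0, "rx": 0, "ry": 0, "rz": 0, "gripper": -1}, {"tx": 0.1022, "ty": 0.0244, "tz": 0, "rx": 0, "ry": 0, "rz": 0, "gripper": -1}, {"tx": 0.1022, "ty": 0.0244, "tz": 0, "rx": 0, "ry": 0, "rz": 0, "gripper": -1}, {"tx": 0.1022, "ty": 0.0244, "tz": 0, "rx": 0, "ry": 0, "rz": 0, "gripper": -1}, {"tx": 0, "ty": 0, "tz": 0, "rx": 0, "ry": 0, "rz": 0.323, "gripper": -1}, {"tx": 0, "ty": 0, "tz": 0, "rx": 0, "ry": 0, "rz": 0.323, "gripper": -1}, {"tx": 0, "ty": 0, "tz": 0, "rx": 0, "ry": 0, "rz": 0.323, "gripper": -1}, {"tx": 0, "ty": 0, "tz": 0, "rx": 0, "ry": 0, "rz": 0.323, "gripper": -1}, {"tx": 0, "ty": 0, "tz": 0, "rx": 0, "ry": 0, "rz": 0.323, "gripper": -1}, {"tx": 0, "ty": 0, "tz": 0, "rx": 0, "ry": 0, "rz": 0.323, "gripper": -1}, {"tx": 0, "ty": 0, "tz": 0, "rx": 0, "ry": 0, "rz": 0.322, "gripper": -1}])

```text
time_s: 1.8
ee_pos: [636.0, 255.5, 213.8]
ee_rot: [180.0, 0.0, 21.9]
force: [-0.5, -0.4, 0.5]
gripper_width: 91.6
gripper_force: 0.0
```

Run:
```python
from h import *
import pickle
s=env.state();print(s["ee_pos"],s["ee_rot"],s["qpos"],s["force"])
W0=pickle.load(open("wrist1.pkl","rb"))
for p in[(172,122),(362,140),(165,360),(341,348)]:print(pl(W0,*p,45).round(1))
C=cam("wrist");pickle.dump(C,open("wrist2.pkl","wb"))
D=cam("side");pickle.dump(D,open("side2.pkl","wb"))
W=np.zeros((600,800,3),np.uint8);W[:384,:512]=C["f"];d=cv2.resize(D["f"][170:340,210:330],None,fx=2.4,fy=2.4);W[:d.shape[0],512:]=d
cv2.imwrite("pics/w2.png",W[:,:,::-1])
```

```text
[635.96129656 255.48651568 213.76858139] [1.79997939e+02 1.66064392e-02 2.18799605e+01] [ 2.09266533e+01  2.85213104e+01  7.34075306e+01 -2.38832558e-03
  7.80877289e+01  8.90471859e+01] [-0.48258035 -0.42786118  0.4973505 ]
[487.4  53.6  45. ]
[679.   35.5  45. ]
[ 454.7 -242.2   45. ]
[ 676.2 -223.4   45. ]
```

View pics/w2.png

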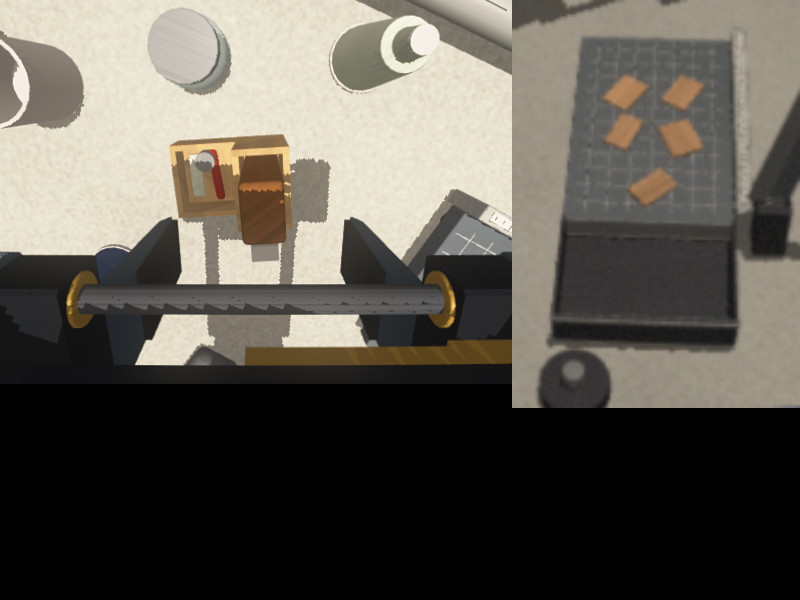

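The scraper's top in the wrist view spans x 240–286 and y 190–243, with the lip below it down to 261. It is centred between the fingers. The bed corners in the side crop are (583,38), (733,42), (566,219) and (733,222).

Run:
```python
from h import *
import pickle
C=pickle.load(open("wrist2.pkl","rb"));D=pickle.load(open("side2.pkl","rb"))
for p in[(240,190),(283,190),(286,243),(243,243),(252,261),(279,261)]:print(pl(C,*p,166).round(1))
for p in[(583,38),(733,42),(566,219),(733,222)]:print("bed",pl(D,(p[0]-512)/2.4+210,p[1]/2.4+170,45).round(1))
for p in[(735,222),(555,323),(735,326)]:print("rimtop",pl(D,(p[0]-512)/2.4+210,p[1]/2.4+170,53).round(1))
# fence top edge inner: line at z~67
for p in[(733,30),(735,220)]:print("fencetop",pl(D,(p[0]-512)/2.4+210,p[1]/2.4+170,67).round(1))
```

```text
[649.2 275.7 166. ]
[660.1 248.4 166. ]
[624.3 230.8 166. ]
[612.8 259.5 166. ]
[601.7 248.2 166. ]
[609.  229.9 166. ]
bed [480.9  46.7  45. ]
bed [680.8  26.9  45. ]
bed [ 453.1 -248.6   45. ]
bed [ 644.7 -264.5   45. ]
rimtop [ 645.8 -270.3   53. ]
rimtop [ 439.2 -389.4   53. ]
rimtop [ 629.4 -404.6   53. ]
fencetop [679.4  27.4  67. ]
fencetop [ 643.9 -277.4   67. ]
```

Request:
send_rows(motion=[{"tx": 0, "ty": 0, "tz": 0.058, "rx": 0, "ry": 0, "rz": 0, "gripper": -0.6}, {"tx": 0, "ty": 0, "tz": 0.058, "rx": 0, "ry": 0, "rz": 0, "gripper": -0.4}, {"tx": 0, "ty": 0, "tz": 0.058, "rx": 0, "ry": 0, "rz": 0, "gripper": -0.2}, {"tx": 0, "ty": 0, "tz": 0, "rx": 0, "ry": 0, "rz": 0, "gripper": 1}, {"tx": 0, "ty": 0, "tz": 0, "rx": 0, "ry": 0, "rz": 0, "gripper": 1}, {"tx": 0, "ty": 0, "tz": 0, "rx": 0, "ry": 0, "rz": 0, "gripper": 1}, {"tx": 0, "ty": 0, "tz": 0, "rx": 0, "ry": 0, "rz": 0, "gripper": 1}, {"tx": 0, "ty": 0, "tz": 0, "rx": 0, "ry": 0, "rz": 0, "gripper": 1}], grip_force=45)

```text
time_s: 2.9
ee_pos: [636.8, 255.8, 128.7]
ee_rot: [180.0, -0.2, 22.2]
force: [-0.4, -0.9, 5.8]
gripper_width: 31.6
gripper_force: 45.0
```

Request:
send_rows(motion=[{"tx": 0, "ty": 0, "tz": -0.04, "rx": 0, "ry": 0, "rz": 0, "gripper": 1}, {"tx": 0, "ty": 0, "tz": -0.1, "rx": 0, "ry": 0, "rz": 0, "gripper": 1}, {"tx": 0, "ty": 0, "tz": -0.11, "rx": 0, "ry": 0, "rz": 0, "gripper": 1}, {"tx": 0, "ty": 0, "tz": -0.11, "rx": 0, "ry": 0, "rz": 0, "gripper": 1}, {"tx": 0, "ty": 0, "tz": 0, "rx": 0, "ry": 0, "rz": 0.301, "gripper": 1}, {"tx": 0, "ty": 0, "tz": 0, "rx": 0, "ry": 0, "rz": 0.301, "gripper": 1}, {"tx": 0, "ty": 0, "tz": 0, "rx": 0, "ry": 0, "rz": 0.301, "gripper": 1}, {"tx": -0.011, "ty": 0.097, "tz": 0, "rx": 0, "ry": 0, "rz": 0, "gripper": 1}, {"tx": -0.011, "ty": 0.097, "tz": 0, "rx": 0, "ry": 0, "rz": 0, "gripper": 1}, {"tx": -0.011, "ty": 0.097, "tz": 0, "rx": 0, "ry": 0, "rz": 0, "gripper": 1}, {"tx": -0.011, "ty": 0.097, "tz": 0, "rx": 0, "ry": 0, "rz": 0, "gripper": 1}, {"tx": -0.011, "ty": 0.097, "tz": 0, "rx": 0, "ry": 0, "rz": 0, "gripper": 1}])

```text
time_s: 4.4
ee_pos: [587.1, 14.8, 306.4]
ee_rot: [180.0, 0.1, -4.9]
force: [-0.3, -0.3, -1.6]
gripper_width: 31.7
gripper_force: 45.0
```

Request:
send_rows(motion=[{"tx": 0, "ty": 0, "tz": 0, "rx": 0, "ry": 0.278, "rz": 0, "gripper": 1}, {"tx": 0, "ty": 0, "tz": 0, "rx": 0, "ry": 0.278, "rz": 0, "gripper": 1}, {"tx": 0, "ty": 0, "tz": 0, "rx": 0, "ry": 0.278, "rz": 0, "gripper": 1}, {"tx": 0, "ty": 0, "tz": 0, "rx": 0, "ry": 0.278, "rz": 0, "gripper": 1}, {"tx": 0, "ty": 0, "tz": 0, "rx": 0, "ry": 0.278, "rz": 0, "gripper": 1}, {"tx": 0, "ty": 0, "tz": 0, "rx": 0, "ry": 0.277, "rz": 0, "gripper": 1}, {"tx": 0, "ty": 0, "tz": 0, "rx": 0, "ry": 0, "rz": 0, "gripper": 1}])

```text
time_s: 5.28
ee_pos: [583.8, 15.6, 302.1]
ee_rot: [179.7, -49.4, -4.7]
force: [0.2, -0.0, -1.8]
gripper_width: 31.9
gripper_force: 45.0
```

Run:
```python
from h import *
s=env.state();print(s["ee_pos"],s["ee_rot"],s["qpos"],s["force"],s["gripper_width"])
S=cam("scene");D=cam("side")
a=cv2.resize(S["f"][110:270,180:310],None,fx=3,fy=3);b=cv2.resize(D["f"][80:260,200:335],None,fx=3,fy=3)
W=np.zeros((540,800,3),np.uint8);W[:480,:390]=a;W[:,395:800]=b
cv2.imwrite("pics/h3.png",W[:,:,::-1])
```

```text
[583.8378767   15.59882832 302.08427726] [179.6935941  -49.37200103  -4.67359306] [  4.60852151  -2.77175939 119.61189308 -27.70161377  15.94323493
 122.86565408] [ 0.2315435  -0.02775499 -1.77554956] 31.93161930729326
```

View pics/h3.png

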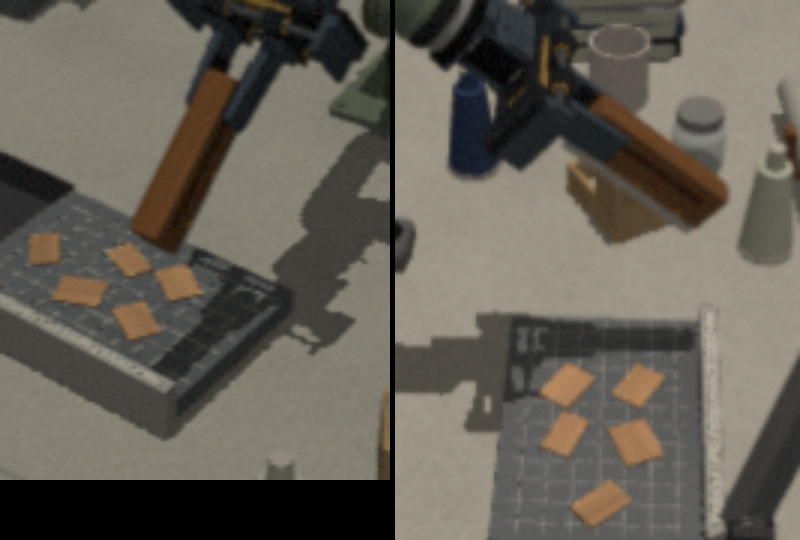

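The block is held firmly and lined up with the fingers, at a tilt of about 49°. The wrist comes close to singular lower down, so I'll use less tilt and pivot the block down on its far end.

```bash
cat >> h.py <<'E'
YAW=-5.1; BM=np.array([565.5,-109.5,45.])
RB=R.from_euler('z',YAW,degrees=True)
def pose(gx,gy,gz,T):  # grasp point in bed frame (z above bed), tilt
    r=RB*R.from_euler('x',180,degrees=True)*R.from_euler('y',T,degrees=True)
    return BM+RB.apply([gx,gy,gz])+r.apply([0,0,19]),r
def rows(p0,r0,wps):
    for p,r,n in wps:
        d=r0.inv().apply(p-p0)/500;rv=np.degrees((r0.inv()*r).as_rotvec())/30
        print(n,"t",np.round(d,4),"per",np.round(d/n,4),"r",np.round(rv,3),"per",np.round(rv/n,4),"mm",round(np.linalg.norm(p-p0)/n,1));p0,r0=p,r
def cur():
    s=env.state();return np.array(s["ee_pos"]),R.from_euler('xyz',s["ee_rot"],degrees=True)
def bedc(p): return RB.inv().apply(np.array(p)-BM)
E
python3 - <<'E'
from h import *
p,r=cur();g=p-r.apply([0,0,19]);print("grasp bed",bedc(g).round(1))
# rotate first, keeping TCP
_,r1=pose(0,0,0,33)
P=[]
P.append((p,r1,2))
P.append((*pose(42,127,162,33),3))
for gx,gz,T,n in[(42,137,33,3),(12.5,124.5,30,4),(-19.2,101.2,28,4),(-44.9,71,25,4),(-55,52.8,25,3),(-62,36,25,3)]:
    P.append((*pose(gx,127,gz,T),n))
rows(p,r,P)
E
```

```text
grasp bed [ -2.7 127.  274.9]
2 t [0. 0. 0.] per [0. 0. 0.] r [-0.003 -0.563  0.004] per [-0.0015 -0.2816  0.0021] mm 0.0
3 t [-0.0591 -0.      0.2398] per [-0.0197 -0.      0.0799] r [0. 0. 0.] per [0. 0. 0.] mm 41.2
3 t [-0.0272 -0.      0.0419] per [-0.0091 -0.      0.014 ] r [0. 0. 0.] per [0. 0. 0.] mm 8.3
4 t [-0.0651 -0.     -0.0112] per [-0.0163 -0.     -0.0028] r [-0.  -0.1  0. ] per [-0.    -0.025  0.   ] mm 8.3
4 t [-0.0795  0.      0.0086] per [-0.0199  0.      0.0022] r [ 0.    -0.067  0.   ] per [ 0.     -0.0167  0.    ] mm 10.0
4 t [-0.0757 -0.      0.0291] per [-0.0189 -0.      0.0073] r [ 0.  -0.1 -0. ] per [ 0.    -0.025 -0.   ] mm 10.1
3 t [-0.0337 -0.      0.0245] per [-0.0112 -0.      0.0082] r [0. 0. 0.] per [0. 0. 0.] mm 6.9
3 t [-0.0269 -0.      0.0245] per [-0.009  -0.      0.0082] r [0. 0. 0.] per [0. 0. 0.] mm 6.1
```

Request:
send_rows(motion=[{"tx": 0, "ty": 0, "tz": 0, "rx": 0, "ry": -0.2815, "rz": 0, "gripper": 1}, {"tx": 0, "ty": 0, "tz": 0, "rx": 0, "ry": -0.2815, "rz": 0, "gripper": 1}, {"tx": -0.0197, "ty": 0, "tz": 0.08, "rx": 0, "ry": 0, "rz": 0, "gripper": 1}, {"tx": -0.0197, "ty": 0, "tz": 0.08, "rx": 0, "ry": 0, "rz": 0, "gripper": 1}, {"tx": -0.0197, "ty": 0, "tz": 0.08, "rx": 0, "ry": 0, "rz": 0, "gripper": 1}, {"tx": 0, "ty": 0, "tz": 0, "rx": 0, "ry": 0, "rz": 0, "gripper": 1}, {"tx": 0, "ty": 0, "tz": 0, "rx": 0, "ry": 0, "rz": 0, "gripper": 1}])

```text
time_s: 6.25
ee_pos: [630.8, 12.4, 192.7]
ee_rot: [-180.0, -33.3, -5.0]
force: [-0.0, 0.9, -0.9]
gripper_width: 31.9
gripper_force: 45.0
```

Run:
```python
from h import *
p,r=cur();s=env.state();print(s["qpos"].round(1),s["ee_rot"],s["force"]);g=p-r.apply([0,0,19]);print("grasp bed",bedc(g).round(1))
P=[]
for gx,gz,T,n in[(42,137,33,3),(12.5,124.5,30,4),(-19.2,101.2,28,4),(-44.9,71,25,4)]:
    P.append((*pose(gx,127,gz,T),n))
rows(p,r,P)
```

```text
[  2.1  10.9 112.1  -9.5  24.2 104.6] [-179.97928893  -33.32797857   -4.95447301] [-0.02233886  0.9037652  -0.94396125]
grasp bed [ 43.8 127.2 163.6]
3 t [-0.0324  0.0004  0.0425] per [-0.0108  0.0001  0.0142] r [-0.003 -0.011  0.004] per [-0.0011 -0.0036  0.0014] mm 8.9
4 t [-0.0651 -0.     -0.0112] per [-0.0163 -0.     -0.0028] r [-0.  -0.1  0. ] per [-0.    -0.025  0.   ] mm 8.3
4 t [-0.0795  0.      0.0086] per [-0.0199  0.      0.0022] r [ 0.    -0.067  0.   ] per [ 0.     -0.0167  0.    ] mm 10.0
4 t [-0.0757 -0.      0.0291] per [-0.0189 -0.      0.0073] r [ 0.  -0.1 -0. ] per [ 0.    -0.025 -0.   ] mm 10.1
```

Request:
send_rows(motion=[{"tx": -0.0108, "ty": 0, "tz": 0.0142, "rx": 0, "ry": 0, "rz": 0, "gripper": 1}, {"tx": -0.0108, "ty": 0, "tz": 0.0142, "rx": 0, "ry": 0, "rz": 0, "gripper": 1}, {"tx": -0.0108, "ty": 0, "tz": 0.0142, "rx": 0, "ry": 0, "rz": 0, "gripper": 1}, {"tx": -0.0163, "ty": 0, "tz": -0.0028, "rx": 0, "ry": -0.025, "rz": 0, "gripper": 1}, {"tx": -0.0163, "ty": 0, "tz": -0.0028, "rx": 0, "ry": -0.025, "rz": 0, "gripper": 1}], grip_force=20)

```text
time_s: 6.88
ee_pos: [612.4, 13.8, 159.8]
ee_rot: [-180.0, -31.9, -4.9]
force: [-0.2, 0.3, -1.7]
gripper_width: 31.7
gripper_force: 20.0
```

Request:
send_rows(motion=[{"tx": -0.0163, "ty": 0, "tz": -0.0028, "rx": 0, "ry": -0.025, "rz": 0, "gripper": 1}, {"tx": -0.0163, "ty": 0, "tz": -0.0028, "rx": 0, "ry": -0.025, "rz": 0, "gripper": 1}, {"tx": -0.0199, "ty": 0, "tz": 0.0022, "rx": 0, "ry": -0.017, "rz": 0, "gripper": 1}, {"tx": -0.0199, "ty": 0, "tz": 0.0022, "rx": 0, "ry": -0.017, "rz": 0, "gripper": 1}])

```text
time_s: 7.38
ee_pos: [582.3, 16.7, 142.2]
ee_rot: [-180.0, -29.5, -4.9]
force: [-2.9, -0.1, 11.4]
gripper_width: 32.0
gripper_force: 20.0
```

Run:
```python
from h import *
p,r=cur();s=env.state();print(s["qpos"].round(1),s["ee_rot"],s["force"],s["torque"]);g=p-r.apply([0,0,19]);print("grasp bed",bedc(g).round(1))
S=cam("scene");D=cam("side")
a=cv2.resize(S["f"][140:270,180:310],None,fx=3,fy=3);b=cv2.resize(D["f"][110:260,200:335],None,fx=3,fy=3)
W=np.zeros((450,800,3),np.uint8);W[:390,:390]=a;W[:,395:800]=b
cv2.imwrite("pics/h4.png",W[:,:,::-1])
P=[]
for gx,gz,T,n in[(-19.2,101.2,28,4),(-44.9,71,25,4)]:
    P.append((*pose(gx,127,gz,T),n))
rows(p,r,P)
```

```text
[  2.6  11.2 118.7 -10.3  21.1 106.2] [-179.97202483  -29.51561932   -4.93063349] [-2.90924925 -0.10337088 11.40209753] [-0.1142606  -0.4421799  -0.06362081]
grasp bed [ -3.9 127.1 113.7]
4 t [-0.04    0.0003  0.0067] per [-0.01    0.0001  0.0017] r [-0.004 -0.051  0.005] per [-0.0009 -0.0126  0.0012] mm 5.1
4 t [-0.0757 -0.      0.0291] per [-0.0189 -0.      0.0073] r [ 0.  -0.1 -0. ] per [ 0.    -0.025 -0.   ] mm 10.1
```

View pics/h4.png

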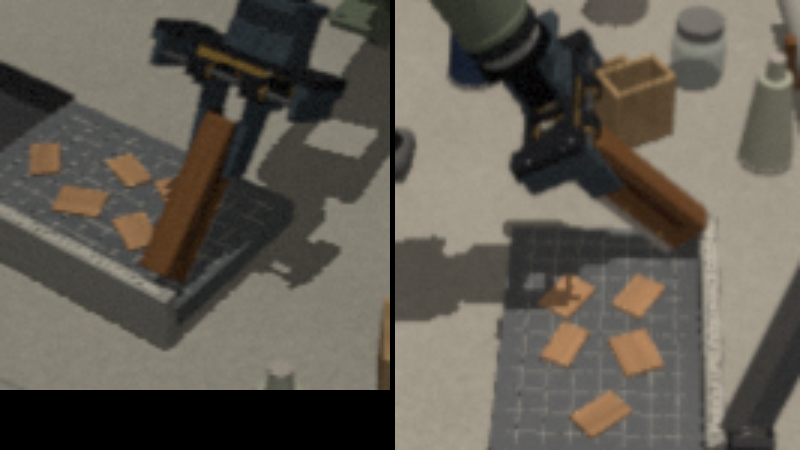

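It is pivoting as planned: the far end rests on the bed just short of the fence, and the force is 11 N. I'll continue along the arc.

Request:
send_rows(motion=[{"tx": -0.013, "ty": 0, "tz": 0.001, "rx": 0, "ry": -0.0126, "rz": 0, "gripper": 1}, {"tx": -0.011, "ty": 0, "tz": 0.0017, "rx": 0, "ry": -0.0126, "rz": 0, "gripper": 1}, {"tx": -0.011, "ty": 0, "tz": 0.0017, "rx": 0, "ry": -0.0126, "rz": 0, "gripper": 1}, {"tx": -0.011, "ty": 0, "tz": 0.0017, "rx": 0, "ry": -0.0126, "rz": 0, "gripper": 1}, {"tx": -0.0189, "ty": 0, "tz": 0.0073, "rx": 0, "ry": -0.025, "rz": 0, "gripper": 1}, {"tx": -0.0189, "ty": 0, "tz": 0.0073, "rx": 0, "ry": -0.025, "rz": 0, "gripper": 1}, {"tx": -0.0189, "ty": 0, "tz": 0.0073, "rx": 0, "ry": -0.025, "rz": 0, "gripper": 1}, {"tx": -0.0189, "ty": 0, "tz": 0.0073, "rx": 0, "ry": -0.025, "rz": 0, "gripper": 1}], grip_force=14)

```text
time_s: 8.48
ee_pos: [534.3, 20.4, 95.2]
ee_rot: [180.0, -24.6, -4.9]
force: [1.7, -0.2, 1.2]
gripper_width: 31.9
gripper_force: 14.0
```

Run:
```python
from h import *
p,r=cur();s=env.state();print(s["qpos"].round(1),s["ee_rot"],s["force"],s["torque"]);g=p-r.apply([0,0,19]);print("grasp bed",bedc(g).round(1))
P=[]
for gx,gz,T,n in[(-57,52.8,25,4),(-64,40,25,4),(-64,36,25,2)]:
    P.append((*pose(gx,127,gz,T),n))
rows(p,r,P)
```

```text
[  3.1  12.3 123.9 -10.   19.8 106.6] [179.95769734 -24.58593834  -4.92087054] [ 1.65347683 -0.19944726  1.21878598] [ 0.01449973 -0.31205073  0.00396999]
grasp bed [-50.5 126.6  67.5]
4 t [-0.0237 -0.0009  0.0213] per [-0.0059 -0.0002  0.0053] r [-0.001  0.014  0.005] per [-0.0003  0.0035  0.0014] mm 4.0
4 t [-0.0235 -0.      0.0173] per [-0.0059 -0.      0.0043] r [0. 0. 0.] per [0. 0. 0.] mm 3.6
2 t [-0.0034 -0.      0.0073] per [-0.0017 -0.      0.0036] r [0. 0. 0.] per [0. 0. 0.] mm 2.0
```

Request:
send_rows(motion=[{"tx": -0.0059, "ty": 0, "tz": 0.0053, "rx": 0, "ry": 0, "rz": 0, "gripper": 1}, {"tx": -0.0059, "ty": 0, "tz": 0.0053, "rx": 0, "ry": 0, "rz": 0, "gripper": 1}, {"tx": -0.0059, "ty": 0, "tz": 0.0053, "rx": 0, "ry": 0, "rz": 0, "gripper": 1}, {"tx": -0.0059, "ty": 0, "tz": 0.0053, "rx": 0, "ry": 0, "rz": 0, "gripper": 1}, {"tx": -0.0059, "ty": 0, "tz": 0.0043, "rx": 0, "ry": 0, "rz": 0, "gripper": 1}, {"tx": -0.0059, "ty": 0, "tz": 0.0043, "rx": 0, "ry": 0, "rz": 0, "gripper": 1}, {"tx": -0.004, "ty": 0, "tz": 0.003, "rx": 0, "ry": 0, "rz": 0, "gripper": 1}, {"tx": 0, "ty": 0, "tz": 0, "rx": 0, "ry": 0, "rz": 0, "gripper": 1}])

```text
time_s: 9.48
ee_pos: [523.5, 21.2, 72.4]
ee_rot: [180.0, -24.6, -4.9]
force: [0.5, -1.2, 0.2]
gripper_width: 32.0
gripper_force: 14.0
```

Run:
```python
from h import *
p,r=cur();s=env.state();print(s["force"],s["torque"]);g=p-r.apply([0,0,19]);print("grasp bed",bedc(g).round(1))
S=cam("scene");D=cam("side")
a=cv2.resize(S["f"][160:270,180:310],None,fx=3,fy=3);b=cv2.resize(D["f"][140:260,200:335],None,fx=3,fy=3)
W=np.zeros((360,800,3),np.uint8);W[:330,:390]=a;W[:,395:800]=b
cv2.imwrite("pics/h5.png",W[:,:,::-1])
```

```text
[ 0.463267   -1.24031115  0.19463124] [-0.17671023  0.26875013 -0.23079602]
grasp bed [-61.4 126.5  44.7]
```

View pics/h5.png

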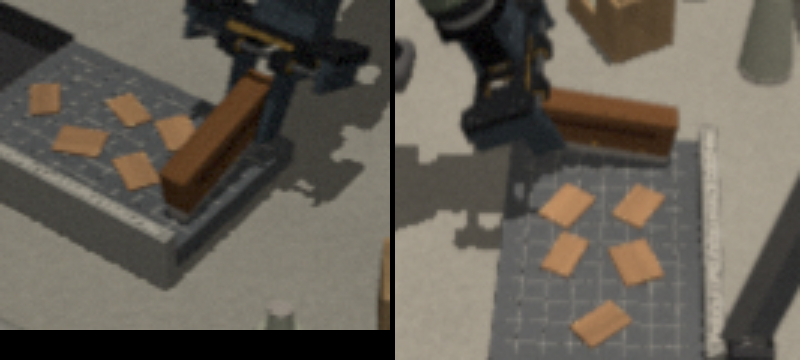

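The block is almost level, on its lip, in the clear strip. The near end is still about 8 mm up, so I'll lower the rest slowly.

Request:
send_rows(motion=[{"tx": -0.002, "ty": 0, "tz": 0.0033, "rx": 0, "ry": 0, "rz": 0, "gripper": 1}, {"tx": -0.002, "ty": 0, "tz": 0.0033, "rx": 0, "ry": 0, "rz": 0, "gripper": 1}, {"tx": -0.0017, "ty": 0, "tz": 0.0025, "rx": 0, "ry": 0, "rz": 0, "gripper": 1}, {"tx": 0, "ty": 0, "tz": 0, "rx": 0, "ry": 0, "rz": 0, "gripper": 1}])

```text
time_s: 10.07
ee_pos: [522.3, 21.4, 67.0]
ee_rot: [180.0, -24.6, -4.9]
force: [-1.0, 0.2, 1.0]
gripper_width: 31.9
gripper_force: 14.0
```

Request:
send_rows(motion=[{"tx": -0.001, "ty": 0, "tz": 0.0018, "rx": 0, "ry": 0, "rz": 0, "gripper": 1}, {"tx": -0.001, "ty": 0, "tz": 0.0018, "rx": 0, "ry": 0, "rz": 0, "gripper": 1}, {"tx": 0, "ty": 0, "tz": 0, "rx": 0, "ry": 0, "rz": 0, "gripper": 1}])

```text
time_s: 10.45
ee_pos: [522.4, 21.4, 65.1]
ee_rot: [180.0, -24.6, -4.9]
force: [-2.2, 0.5, 1.9]
gripper_width: 32.1
gripper_force: 14.0
```

Request:
send_rows(motion=[{"tx": -0.001, "ty": 0, "tz": 0.0018, "rx": 0, "ry": 0, "rz": 0, "gripper": 1}, {"tx": -0.001, "ty": 0, "tz": 0.0018, "rx": 0, "ry": 0, "rz": 0, "gripper": 1}, {"tx": 0, "ty": 0, "tz": 0, "rx": 0, "ry": 0, "rz": 0, "gripper": 1}])

```text
time_s: 10.82
ee_pos: [522.2, 21.4, 63.0]
ee_rot: [180.0, -24.6, -4.9]
force: [-1.7, 0.3, 1.9]
gripper_width: 32.1
gripper_force: 14.0
```

Request:
send_rows(motion=[{"tx": -0.0008, "ty": 0, "tz": 0.0018, "rx": 0, "ry": 0, "rz": 0, "gripper": 1}, {"tx": 0, "ty": 0, "tz": 0, "rx": 0, "ry": 0, "rz": 0, "gripper": 1}])

```text
time_s: 11.08
ee_pos: [522.3, 21.4, 62.1]
ee_rot: [180.0, -24.6, -4.9]
force: [-1.8, 0.4, 1.7]
gripper_width: 32.3
gripper_force: 14.0
```

Run:
```python
from h import *
p,r=cur();s=env.state();print(s["force"],s["torque"]);g=p-r.apply([0,0,19]);print("grasp bed",bedc(g).round(1))
S=cam("scene");D=cam("side")
a=cv2.resize(S["f"][185:245,220:285],None,fx=6,fy=6);b=cv2.resize(D["f"][155:205,235:305],None,fx=5.7,fy=5.7)
W=np.zeros((370,800,3),np.uint8);W[:360,:390]=a;W[:b.shape[0],395:395+b.shape[1]]=b
cv2.imwrite("pics/h6.png",W[:,:,::-1])
```

```text
[-1.80476658  0.40608387  1.72814672] [ 0.04795321  0.2822382  -0.03461371]
grasp bed [-62.5 126.5  34.4]
```

View pics/h6.png

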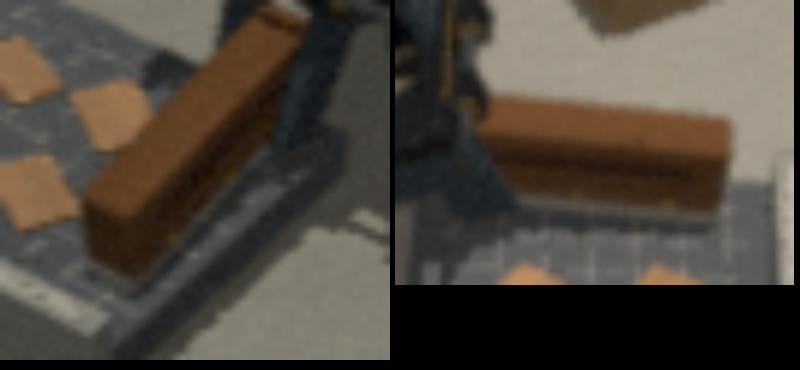

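Run:
```python
from h import *
D=cam("side")
def px(b):return proj(D,BM+RB.apply(b))
for h in(0,5,10):
  # near end raised by th
  th=np.arcsin(h/160)
  for nm,y,hh in(("backtop",142.5,60),("frontbot",110.5,12)):
    P=[]
    for l in(0,120):
      x=79-l*np.cos(th)+0*hh;z=hh*np.cos(th)+l*np.sin(th)
      q=px([x,y,z]);P.append(((q[0]-235)*5.7+395,(q[1]-155)*5.7))
    P=np.array(P);print(h,nm,P.round(0).tolist(),"slope",np.degrees(np.arctan2(*(P[0]-P[1])[::-1])).round(1))
# measured top edge by wood mask columns
f=D["f"].astype(int);m=(f[:,:,0]>f[:,:,2]*1.4)&(f[:,:,0]-f[:,:,2]>25)
us=np.arange(252,290);top=[];
for u in us:
  c=np.where(m[160:192,u])[0];top.append((c.min()+160,c.max()+160))
top=np.array(top);
for i in(0,1):print(np.degrees(np.arctan(np.polyfit(us,top[:,i],1)[0])),top[[0,-1],i])
```

```text
0 backtop [[741.0, 111.0], [521.0, 107.0]] slope 1.1
0 frontbot [[738.0, 215.0], [520.0, 210.0]] slope 1.1
5 backtop [[741.0, 111.0], [521.0, 102.0]] slope 2.4
5 frontbot [[738.0, 215.0], [520.0, 206.0]] slope 2.4
10 backtop [[741.0, 111.0], [522.0, 97.0]] slope 3.7
10 frontbot [[738.0, 215.0], [520.0, 201.0]] slope 3.7
3.83113495100034 [171 175]
9.65639289620295 [181 191]
```

The block's top edge slopes 3.8° where flat would be 1.1°, so the near end is still about 9 mm up because the grip sits lower on the block than planned. I'll bring the tool nearer vertical for fingertip clearance, then lower the rest.

Run:
```python
from h import *
p,r=cur();g=bedc(p-r.apply([0,0,19]))
rows(p,r,[(*pose(g[0],g[1],g[2],5),4),(*pose(g[0],g[1],g[2]-6,5),4)])
```

```text
4 t [-0.0127 -0.     -0.0022] per [-0.0032 -0.     -0.0006] r [-0.    -0.653  0.005] per [-1.000e-04 -1.634e-01  1.300e-03] mm 1.6
4 t [-0.001 -0.     0.012] per [-0.0003 -0.      0.003 ] r [0. 0. 0.] per [0. 0. 0.] mm 1.5
```

Request:
send_rows(motion=[{"tx": -0.0062, "ty": 0, "tz": 0.0005, "rx": 0, "ry": -0.163, "rz": 0, "gripper": 1}, {"tx": -0.0062, "ty": 0, "tz": 0.0005, "rx": 0, "ry": -0.163, "rz": 0, "gripper": 1}, {"tx": -0.0062, "ty": 0, "tz": 0.0005, "rx": 0, "ry": -0.163, "rz": 0, "gripper": 1}, {"tx": -0.0062, "ty": 0, "tz": 0.0005, "rx": 0, "ry": -0.163, "rz": 0, "gripper": 1}, {"tx": -0.0003, "ty": 0, "tz": 0.003, "rx": 0, "ry": 0, "rz": 0, "gripper": 1}, {"tx": -0.0003, "ty": 0, "tz": 0.003, "rx": 0, "ry": 0, "rz": 0, "gripper": 1}, {"tx": 0, "ty": 0, "tz": 0, "rx": 0, "ry": 0, "rz": 0, "gripper": 1}])

```text
time_s: 12.1
ee_pos: [510.7, 22.4, 54.5]
ee_rot: [180.0, -5.1, -4.9]
force: [2.1, -0.2, 0.2]
gripper_width: 31.8
gripper_force: 14.0
```

```bash
cat >> h.py <<'E'
def slope():
    D=cam("side");f=D["f"].astype(int);m=(f[:,:,0]>f[:,:,2]*1.4)&(f[:,:,0]-f[:,:,2]>25)
    us=np.arange(258,290);t=[np.where(m[158:192,u])[0].min()+158 for u in us]
    return np.degrees(np.arctan(np.polyfit(us,t,1)[0])),t[0],t[-1]
E
python3 - <<'E'
from h import *
print(slope());p,r=cur();print(env.state()["ee_rot"],bedc(p-r.apply([0,0,19])))
E
```

```text
(np.float64(-2.025930449256842), np.int64(173), np.int64(175))
[179.96489959  -5.09841143  -4.93237179] [-68.06291041 126.52636177  28.52527733]
```

Run:
```python
from h import *
D=cam("side");f=D["f"].astype(int);m=((f[:,:,0]>f[:,:,2]*1.4)&(f[:,:,0]-f[:,:,2]>25))
for r in range(158,196,1):print(r,''.join('#' if x else '.' for x in m[r,244:305]))
S=cam("scene");W=np.zeros((420,800,3),np.uint8)
cv2.imwrite("pics/u.png",cv2.resize(D["f"][150:200,235:305],None,fx=5.7,fy=5.7)[:,:,::-1])
```

```text
158 ...........................##########........................
159 ............................######...........................
160 .............................###.............................
161 ..........###................................................
162 .........####................................................
163 .............................................................
164 #............................................................
165 .............................................................
166 .............................................................
167 .............................................................
168 .............................................................
169 .............................................................
170 .............................................................
171 .............................................................
172 .............................................................
173 .............#############...................................
174 .............#######################..#.
[... 707 characters left out ...]
########.###..#.############............
186 ..............##################################.............
187 ..............##################################.............
188 ..............##################################.............
189 ..............##################################.............
190 ......................##.#######################.............
191 .....................................##########..............
192 .............................................................
193 .............................................................
194 .............................................................
195 .............................................................
```

```bash
cat >> h.py <<'E'
def edge():
    D=cam("side");f=D["f"].astype(float);m=f[:,:,0]-f[:,:,2]
    us=np.arange(260,289);t=[];b=[]
    for u in us:
        c=m[165:200,u];h=(np.median(c[12:15])+np.median(c[0:4]))/2;i=np.argmax(c>h)
        t.append(165+i-(c[i]-h)/(c[i]-c[i-1]+1e-9))
    p=np.polyfit(us,t,1);k=abs(np.polyval(p,us)-t)<.6;p=np.polyfit(us[k],np.array(t)[k],1)
    e=lambda x,h:proj(D,BM+RB.apply([x,142.5,h]))
    a,c=e(75,60),e(-35,60)
    print("slope",np.degrees(np.arctan(p[0])).round(2),"flat would be",np.degrees(np.arctan2(a[1]-c[1],a[0]-c[0])).round(2),"v meas",np.polyval(p,[a[0],c[0]]).round(2),"flat v",a[1].round(2),c[1].round(2))
    print("px/mm",(e(-35,59)-e(-35,60))[1].round(3))
E
python3 - <<'E'
from h import *
edge();edge()
D=cam("side");print([proj(D,BM+RB.apply(b)).round(1).tolist() for b in([-100,150,0],[90,150,0])])
E
```

```text
slope 4.73 flat would be 1.1 v meas [175.45 172.52] flat v 174.47 173.78
px/mm 0.234
slope 4.69 flat would be 1.1 v meas [175.43 172.53] flat v 174.47 173.78
px/mm 0.234
[[239.1, 185.4], [298.1, 186.6]]
```

Request:
send_rows(motion=[{"tx": 0, "ty": 0, "tz": 0.003, "rx": 0, "ry": 0, "rz": 0, "gripper": 1}, {"tx": 0, "ty": 0, "tz": 0.003, "rx": 0, "ry": 0, "rz": 0, "gripper": 1}, {"tx": 0, "ty": 0, "tz": 0, "rx": 0, "ry": 0, "rz": 0, "gripper": 1}])

```text
time_s: 12.78
ee_pos: [510.0, 22.4, 51.0]
ee_rot: [179.9, -4.9, -4.9]
force: [-0.6, 0.2, -0.7]
gripper_width: 32.1
gripper_force: 14.0
```

Run:
```python
from h import *
edge();p,r=cur();print(bedc(p-r.apply([0,0,19])))
```

```text
slope 3.66 flat would be 1.1 v meas [175.42 173.16] flat v 174.47 173.78
px/mm 0.234
[-68.25834938 126.41988669  24.95554736]
```

Run:
```python
from h import *
S=cam("scene");f=S["f"].astype(int);d=f[:,:,0]-f[:,:,2]
for v in range(184,234,2):print(v,''.join(chr(48+min(9,max(0,x//12))) for x in d[v,228:280]))
def px(b):return proj(S,BM+RB.apply(b)).round(1).tolist()
for b in([79,142.5,60],[79,110.5,60],[-50,142.5,60],[-50,110.5,60],[79,142.5,0],[-81,110.5,60]):print(b,px(b))
```

```text
184 0111111111111111111100000022000000000112222100000000
186 0000011111111111111110000012000000001110000110000000
188 0000000000111111111111111100000000000000000000000000
190 0000000000000011111111111110000001332000000122100000
192 0000000000000000000111111110001332222000000120000001
194 0000000000000000000000011110244333234421100000000000
196 2000000000000000000000000023444555432232000000000111
198 5420000001111110000000002345455555554321000000001111
200 3211355566533332000001345454545555432110000000000111
202 0000365566665566400024545555445543222120000000000000
204 0000035666666666643444555455554321111120000000000000
206 0000003666665665455455554554432111222210000000000000
208 0000000466555545555554555443212122222100000000000000
210 1000000022224555555555444322122222210000000000000000
212 5200000001345455554554422211122221100000000000000000
214 5520000134555544445532322222222200000000000000000000
216 5553014455455555543222121222221000000000000000000000
218 5555412344454554332211133221100000000000000000000000
220 5555432222334432222212221110000000000000000000000000
222 1100002222223232232222210000000000000000000000000000
224 0000001222222322222331100000000000000000000000000000
226 0000001222322222222110000000000000000000001000100110
228 0000000112222232210000000000000000000011111111111100
230 0000000011111221100000000000000000000111111111111111
232 0000000000000000000000000000000000111111111111111111
[79, 142.5, 60] [239.5, 222.1]
[79, 110.5, 60] [230.5, 217.8]
[-50, 142.5, 60] [265.4, 198.8]
[-50, 110.5, 60] [256.6, 194.9]
[79, 142.5, 0] [239.8, 237.7]
[-81, 110.5, 60] [262.5, 189.8]
```

Request:
send_rows(motion=[{"tx": -0.0016, "ty": 0, "tz": 0.0015, "rx": 0, "ry": -0.08, "rz": 0, "gripper": 1}, {"tx": -0.0016, "ty": 0, "tz": 0.0025, "rx": 0, "ry": -0.08, "rz": 0, "gripper": 1}, {"tx": 0, "ty": 0, "tz": 0.0025, "rx": 0, "ry": 0, "rz": 0, "gripper": 1}, {"tx": 0, "ty": 0, "tz": 0, "rx": 0, "ry": 0, "rz": 0, "gripper": 1}], grip_force=8)

```text
time_s: 13.38
ee_pos: [509.9, 22.4, 48.0]
ee_rot: [180.0, -0.3, -4.9]
force: [-0.1, 0.8, -0.7]
gripper_width: 31.7
gripper_force: 8.0
```

Run:
```python
from h import *
edge();p,r=cur();print(bedc(p-r.apply([0,0,19])))
```

```text
slope 2.71 flat would be 1.1 v meas [175.35 173.67] flat v 174.47 173.78
px/mm 0.234
[-67.42785061 126.48302628  22.08307383]
```

Request:
send_rows(motion=[{"tx": 0, "ty": 0, "tz": 0.0015, "rx": 0, "ry": 0, "rz": 0, "gripper": 1}, {"tx": 0, "ty": 0, "tz": 0.0015, "rx": 0, "ry": 0, "rz": 0, "gripper": 1}, {"tx": 0, "ty": 0, "tz": 0, "rx": 0, "ry": 0, "rz": 0, "gripper": 1}], grip_force=4)

```text
time_s: 13.8
ee_pos: [509.2, 22.5, 46.6]
ee_rot: [180.0, -0.2, -4.9]
force: [-0.9, 0.5, 0.1]
gripper_width: 32.0
gripper_force: 4.2
```

Run:
```python
from h import *
edge();p,r=cur();print(bedc(p-r.apply([0,0,19])))
```

```text
slope 2.3 flat would be 1.1 v meas [175.33 173.91] flat v 174.47 173.78
px/mm 0.234
[-67.81719475 126.49068322  20.65400695]
```

Request:
send_rows(motion=[{"tx": 0, "ty": 0, "tz": 0.001, "rx": 0, "ry": 0, "rz": 0, "gripper": 1}, {"tx": 0, "ty": 0, "tz": 0, "rx": 0, "ry": 0, "rz": 0, "gripper": 0.25}, {"tx": 0, "ty": 0, "tz": 0, "rx": 0, "ry": 0, "rz": 0, "gripper": 0.15}, {"tx": 0, "ty": 0, "tz": 0, "rx": 0, "ry": 0, "rz": 0, "gripper": 0.05}, {"tx": 0, "ty": 0, "tz": 0, "rx": 0, "ry": 0, "rz": 0, "gripper": -0.1}, {"tx": 0, "ty": 0, "tz": 0, "rx": 0, "ry": 0, "rz": 0, "gripper": -0.2}, {"tx": 0, "ty": 0, "tz": -0.05, "rx": 0, "ry": 0, "rz": 0, "gripper": -0.2}, {"tx": 0, "ty": 0, "tz": -0.1, "rx": 0, "ry": 0, "rz": 0, "gripper": -0.2}, {"tx": 0, "ty": 0, "tz": -0.1, "rx": 0, "ry": 0, "rz": 0, "gripper": -0.2}, {"tx": 0, "ty": 0, "tz": 0, "rx": 0, "ry": 0, "rz": 0, "gripper": -0.2}])

```text
time_s: 15.1
ee_pos: [511.8, 23.0, 174.8]
ee_rot: [-179.9, -0.7, -4.9]
force: [0.5, 0.1, -0.5]
gripper_width: 54.7
gripper_force: 0.0
```

Run:
```python
from h import *
edge();p,r=cur();print(p,env.state()["ee_rot"],env.state()["gripper_width"])
D=cam("side");f=D["f"].astype(int);m=((f[:,:,0]>f[:,:,2]*1.4)&(f[:,:,0]-f[:,:,2]>25))
for v in range(165,194,1):print(v,''.join('#' if x else '.' for x in m[v,238:300]))
q=lambda b:proj(D,BM+RB.apply(b)).round(1).tolist()
print(q([79,142.5,60]),q([-81,142.5,60]),q([-81,110.5,60]),q([79,110.5,60]))
```

```text
slope 0.67 flat would be 1.1 v meas [175.21 174.8 ] flat v 174.47 173.78
px/mm 0.234
[509.93162535  22.87835965 172.3150518 ] [-179.98828474   -0.43995627   -4.9446762 ] 54.46193154966009
165 ..............................................................
166 ..............................................................
167 ..............................................................
168 ..............................................................
169 ..............................................................
170 ..............................................................
171 ..............................................................
172 ..............................................................
173 ..............................................................
174 ..............................................................
175 .....#################################################........
176 ....####################################################......
177 ....####################################################......
178 ....#################################
[... 390 characters left out ...]
##############################.......
185 ....##########.##.#.#########.###..#######.############.......
186 ....##################.####.##.####.##..##.#..##.######.......
187 ....###################################################.......
188 .....##################################################.......
189 .....##################################################.......
190 .....#################################################........
191 .......####.##########################################........
192 .............................................##...............
193 ..............................................................
[295.7, 174.5] [244.3, 173.5] [243.7, 180.7] [296.0, 181.7]
```

The block now lies flat and upright on its lip, released, with its centre at bed x ≈ -7. Next I'll take it by the back at mid-length.

Request:
send_rows(motion=[{"tx": 0.06, "ty": 0, "tz": 0, "rx": 0, "ry": 0, "rz": 0, "gripper": -0.25}, {"tx": 0.0594, "ty": 0.0008, "tz": 0, "rx": 0, "ry": 0, "rz": 0, "gripper": -0.25}, {"tx": 0, "ty": 0, "tz": 0.06, "rx": 0, "ry": 0, "rz": 0, "gripper": -0.25}, {"tx": 0, "ty": 0, "tz": 0.06, "rx": 0, "ry": 0, "rz": 0, "gripper": -0.25}, {"tx": 0, "ty": 0, "tz": 0.06, "rx": 0, "ry": 0, "rz": 0, "gripper": -0.25}, {"tx": 0, "ty": 0, "tz": 0.032, "rx": 0, "ry": 0, "rz": 0, "gripper": -0.25}, {"tx": 0, "ty": 0, "tz": 0, "rx": 0, "ry": 0, "rz": 0, "gripper": -0.25}])

```text
time_s: 16.08
ee_pos: [567.6, 17.0, 63.5]
ee_rot: [179.9, 0.0, -4.9]
force: [-0.0, -0.5, 0.8]
gripper_width: 57.2
gripper_force: 0.0
```

Request:
send_rows(motion=[{"tx": 0, "ty": 0, "tz": 0, "rx": 0, "ry": 0, "rz": 0, "gripper": 1}, {"tx": 0, "ty": 0, "tz": 0, "rx": 0, "ry": 0, "rz": 0, "gripper": 1}, {"tx": 0, "ty": 0, "tz": 0, "rx": 0, "ry": 0, "rz": 0, "gripper": 1}, {"tx": 0, "ty": 0, "tz": 0, "rx": 0, "ry": 0, "rz": 0, "gripper": 1}, {"tx": 0, "ty": 0, "tz": 0, "rx": 0, "ry": 0, "rz": 0, "gripper": 1}], grip_force=35)

```text
time_s: 16.7
ee_pos: [569.5, 17.0, 66.4]
ee_rot: [180.0, -0.3, -4.9]
force: [-1.3, 0.1, 6.4]
gripper_width: 32.1
gripper_force: 35.0
```

Run:
```python
from h import *
p,r=cur();s=env.state();print(p,bedc(p),s["ee_rot"],s["force"],s["qpos"].round(1))
ds=wood(cam("side"),(230,195,320,300))
D=cam("side")
for c,a,_ in ds:print(bedc(pl(D,*c,48)).round(0),a)
edge()
```

```text
[569.53237274  17.02971204  66.39163975] [ -7.23136094 126.38724412  21.39163975] [179.97798009  -0.34271915  -4.94510019] [-1.27410132  0.12932536  6.37502075] [ 6.000e-01  2.520e+01  1.023e+02 -1.000e-01  5.220e+01  9.560e+01]
[-39.  49.   3.] 157
[34. 51.  3.] 152
[-38. -15.   3.] 146
[ 31. -24.   3.] 195
[  -2. -100.    3.] 184
slope 26.22 flat would be 1.1 v meas [178.44 161.01] flat v 174.47 173.78
px/mm 0.234
```

Request:
send_rows(motion=[{"tx": 0.004, "ty": 0.008, "tz": 0.001, "rx": 0, "ry": 0, "rz": 0, "gripper": 1}, {"tx": 0.005, "ty": 0.01, "tz": 0.001, "rx": 0, "ry": 0, "rz": 0, "gripper": 1}, {"tx": 0.005, "ty": 0.012, "tz": 0, "rx": 0, "ry": 0, "rz": 0, "gripper": 1}])

```text
time_s: 17.23
ee_pos: [574.5, 3.5, 66.4]
ee_rot: [-179.8, -0.3, -5.0]
force: [-4.7, 7.0, 11.3]
gripper_width: 31.9
gripper_force: 35.0
```

Request:
send_rows(motion=[{"tx": 0, "ty": 0.02, "tz": -0.001, "rx": 0, "ry": 0, "rz": 0, "gripper": 1}, {"tx": 0, "ty": 0.02, "tz": 0, "rx": 0, "ry": 0, "rz": 0, "gripper": 1}, {"tx": 0, "ty": 0.02, "tz": 0, "rx": 0, "ry": 0, "rz": 0, "gripper": 1}, {"tx": 0, "ty": 0.02, "tz": 0, "rx": 0, "ry": 0, "rz": 0, "gripper": 1}, {"tx": 0, "ty": 0.02, "tz": 0, "rx": 0, "ry": 0, "rz": 0, "gripper": 1}, {"tx": 0, "ty": 0.02, "tz": 0, "rx": 0, "ry": 0, "rz": 0, "gripper": 1}])

```text
time_s: 17.98
ee_pos: [570.6, -56.8, 66.4]
ee_rot: [-179.8, -0.4, -5.0]
force: [1.0, 5.6, 7.7]
gripper_width: 31.8
gripper_force: 35.0
```

```bash
cat > o.py <<'E'
from h import *
p,r=cur();s=env.state();print(p,bedc(p),s["ee_rot"],s["force"])
D=cam("side");S=cam("scene")
for c,a,_ in wood(D,(225,150,325,345)):print("D",c.round(0),bedc(pl(D,*c,48)).round(0),a)
for c,a,_ in wood(S,(125,150,300,255)):print("S",c.round(0),bedc(pl(S,*c,48)).round(0),a)
E
python3 o.py
```

```text
[570.62363291 -56.83683606  66.40883648] [ 0.42189385 52.91013566 21.40883648] [-179.83446803   -0.39755657   -5.03305549] [0.98931072 5.57637047 7.6680305 ]
D [287. 153.] [ 57. 313.   3.] 49
D [249. 200.] [-63.  81.   3.] 213
D [284. 215.] [45. 25.  3.] 614
D [257. 225.] [-37. -17.   3.] 317
D [268. 247.] [  -2. -100.    3.] 183
S [194. 192.] [  -3. -100.    3.] 100
S [215. 193.] [-39. -46.   3.] 96
S [216. 208.] [18.  4.  3.] 564
```

Light, steady contact at about 8 N. I'll carry on sweeping.

Request:
send_rows(motion=[{"tx": 0, "ty": 0.02, "tz": 0, "rx": 0, "ry": 0, "rz": 0, "gripper": 1}, {"tx": 0, "ty": 0.02, "tz": 0, "rx": 0, "ry": 0, "rz": 0, "gripper": 1}, {"tx": 0, "ty": 0.02, "tz": 0, "rx": 0, "ry": 0, "rz": 0, "gripper": 1}, {"tx": 0, "ty": 0.02, "tz": 0, "rx": 0, "ry": 0, "rz": 0, "gripper": 1}, {"tx": 0, "ty": 0.02, "tz": 0, "rx": 0, "ry": 0, "rz": 0, "gripper": 1}, {"tx": 0, "ty": 0.02, "tz": 0, "rx": 0, "ry": 0, "rz": 0, "gripper": 1}, {"tx": 0, "ty": 0.02, "tz": 0, "rx": 0, "ry": 0, "rz": 0, "gripper": 1}, {"tx": 0, "ty": 0.02, "tz": 0, "rx": 0, "ry": 0, "rz": 0, "gripper": 1}, {"tx": 0, "ty": 0.02, "tz": 0, "rx": 0, "ry": 0, "rz": 0, "gripper": 1}, {"tx": 0, "ty": 0.02, "tz": 0, "rx": 0, "ry": 0, "rz": 0, "gripper": 1}])

```text
time_s: 19.32
ee_pos: [561.9, -156.2, 66.4]
ee_rot: [-179.8, -0.4, -5.0]
force: [0.7, 7.5, 8.1]
gripper_width: 31.7
gripper_force: 35.0
```

```bash
python3 o.py
```

```text
[ 561.85544598 -156.23405313   66.40993791] [  0.52426533 -46.87301614  21.40993791] [-179.82391841   -0.37026282   -5.02958159] [0.6503617  7.48238795 8.11944152]
D [288. 152.] [ 59. 314.   3.] 44
D [247. 225.] [-65. -20.   3.] 224
D [288. 241.] [ 54. -76.   3.] 669
D [263. 253.] [ -17. -119.    3.] 546
S [188. 195.] [  18. -107.    3.] 675
```

Request:
send_rows(motion=[{"tx": 0, "ty": 0.02, "tz": 0, "rx": 0, "ry": 0, "rz": 0, "gripper": 1}, {"tx": 0, "ty": 0.02, "tz": 0, "rx": 0, "ry": 0, "rz": 0, "gripper": 1}, {"tx": 0, "ty": 0.02, "tz": 0, "rx": 0, "ry": 0, "rz": 0, "gripper": 1}, {"tx": 0, "ty": 0.02, "tz": 0, "rx": 0, "ry": 0, "rz": 0, "gripper": 1}, {"tx": 0, "ty": 0.02, "tz": 0, "rx": 0, "ry": 0, "rz": 0, "gripper": 1}, {"tx": 0, "ty": 0.02, "tz": 0, "rx": 0, "ry": 0, "rz": 0, "gripper": 1}, {"tx": 0, "ty": 0.02, "tz": 0, "rx": 0, "ry": 0, "rz": 0, "gripper": 1}, {"tx": 0, "ty": 0.02, "tz": 0, "rx": 0, "ry": 0, "rz": 0, "gripper": 1}, {"tx": 0, "ty": 0.02, "tz": 0, "rx": 0, "ry": 0, "rz": 0, "gripper": 1}, {"tx": 0, "ty": 0.016, "tz": 0, "rx": 0, "ry": 0, "rz": 0, "gripper": 1}, {"tx": 0, "ty": 0, "tz": 0, "rx": 0, "ry": 0, "rz": 0, "gripper": 1}])

```text
time_s: 20.8
ee_pos: [553.2, -254.9, 66.4]
ee_rot: [-179.9, -0.4, -5.0]
force: [-0.1, 4.5, 6.3]
gripper_width: 32.1
gripper_force: 35.0
```

```bash
python3 o.py
python3 - <<'E'
from h import *
D=cam("side");S=cam("scene");C=cam("wrist")
W=np.zeros((600,800,3),np.uint8);b=cv2.resize(D["f"][170:330,215:335],None,fx=3.3,fy=3.3);W[:528,:396]=b
a=cv2.resize(S["f"][140:260,120:290],None,fx=2.3,fy=2.3);W[:276,400:791]=a
w=cv2.resize(C["f"],(400,300));W[290:590,400:800]=w
cv2.imwrite("pics/f7.png",W[:,:,::-1])
E
```

```text
[ 553.22285498 -254.88303364   66.40004332] [   0.69518195 -145.89883989   21.40004332] [-179.93310962   -0.35790187   -5.01359045] [-0.11117807  4.45776502  6.26426764]
D [256. 268.] [ -34. -171.    3.] 714
D [290. 253.] [  60. -119.    3.] 291
D [287. 281.] [  49. -210.    3.] 463
S [171. 186.] [  16. -184.    3.] 355
```

View pics/f7.png

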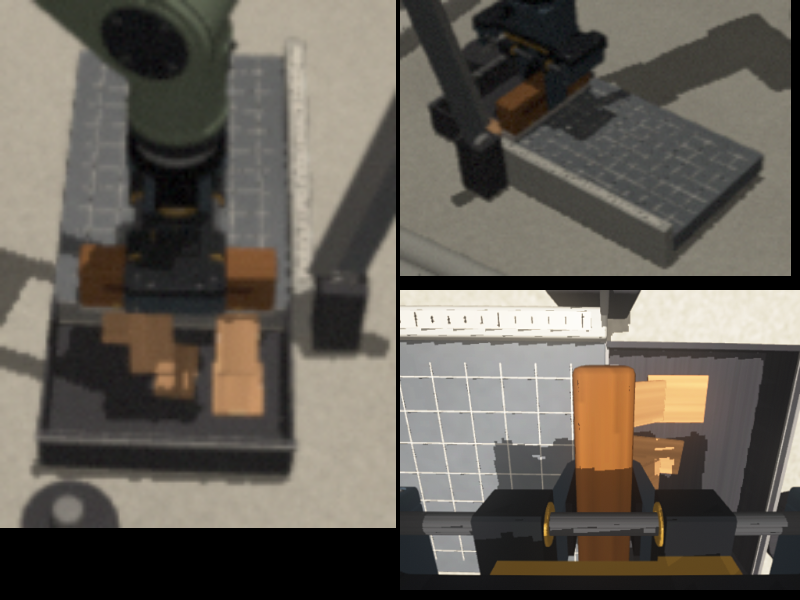

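The bed behind the scraper is clear and offcuts show in the tray. In case a piece is hanging on the edge, I'll push 7 mm further, then draw back 70 mm.

Request:
send_rows(motion=[{"tx": 0, "ty": 0.007, "tz": 0, "rx": 0, "ry": 0, "rz": 0, "gripper": 1}, {"tx": 0, "ty": 0.007, "tz": 0, "rx": 0, "ry": 0, "rz": 0, "gripper": 1}, {"tx": 0, "ty": 0, "tz": 0, "rx": 0, "ry": 0, "rz": 0, "gripper": 1}, {"tx": 0, "ty": -0.02, "tz": 0, "rx": 0, "ry": 0, "rz": 0, "gripper": 1}, {"tx": 0, "ty": -0.03, "tz": 0, "rx": 0, "ry": 0, "rz": 0, "gripper": 1}, {"tx": 0, "ty": -0.03, "tz": 0, "rx": 0, "ry": 0, "rz": 0, "gripper": 1}, {"tx": 0, "ty": -0.03, "tz": 0, "rx": 0, "ry": 0, "rz": 0, "gripper": 1}, {"tx": 0, "ty": -0.03, "tz": 0, "rx": 0, "ry": 0, "rz": 0, "gripper": 1}, {"tx": 0, "ty": 0, "tz": 0, "rx": 0, "ry": 0, "rz": 0, "gripper": 1}])

```text
time_s: 22.18
ee_pos: [558.8, -192.5, 66.4]
ee_rot: [179.9, -0.4, -4.9]
force: [-0.0, 1.4, 6.7]
gripper_width: 32.0
gripper_force: 35.0
```

```bash
python3 o.py
python3 - <<'E'
from h import *
D=cam("side");f=D["f"].astype(int)
m=((f[:,:,0]>f[:,:,2]*1.4)&(f[:,:,0]-f[:,:,2]>22))
for v in range(236,316,2):print(v,''.join('#' if x else '.' for x in m[v,225:310]))
for b in([-100,-150,0],[100,-150,0],[-96,-150,-34],[96,-150,-34],[-96,-282,-34],[96,-282,-34]):print(b,proj(D,BM+RB.apply(b)).round(0))
E
```

```text
[ 558.83800256 -192.5430372    66.40982982] [  0.74642938 -83.30648882  21.40982982] [179.92542903  -0.38884654  -4.87529372] [-0.0119069   1.37947682  6.73828258]
D [288. 153.] [ 60. 313.   3.] 37
D [246. 235.] [-65. -57.   3.] 228
D [290. 236.] [ 60. -55.   3.] 266
D [261. 276.] [ -20. -197.    3.] 528
D [286. 283.] [  48. -216.    3.] 398
S [184. 191.] [  12. -132.    3.] 451
S [163. 196.] [  68. -169.    3.] 67
236 ................############...............................##############............
238 ................############...............................##############............
240 ................############...............................#############.............
242 ................############...............................#############.............
244 ................#############.............................##############.............
246 .....................................................................................
248 .....................................................................................
250 ...............................................
[... 2387 characters left out ...]
.................................................................................
306 .....................................................................................
308 .....................................................................................
310 .....................................................................................
312 .....................................................................................
314 .....................................................................................
[-100, -150, 0] [232. 262.]
[100, -150, 0] [305. 263.]
[-96, -150, -34] [234. 269.]
[96, -150, -34] [302. 270.]
[-96, -282, -34] [231. 310.]
[96, -282, -34] [304. 312.]
```

Request:
send_rows(motion=[{"tx": 0, "ty": -0.04, "tz": 0, "rx": 0, "ry": 0, "rz": 0, "gripper": 1}, {"tx": 0, "ty": -0.04, "tz": 0, "rx": 0, "ry": 0, "rz": 0, "gripper": 1}, {"tx": 0, "ty": -0.04, "tz": 0, "rx": 0, "ry": 0, "rz": 0, "gripper": 1}, {"tx": 0, "ty": -0.04, "tz": 0, "rx": 0, "ry": 0, "rz": 0, "gripper": 1}, {"tx": 0, "ty": -0.02, "tz": 0, "rx": 0, "ry": 0, "rz": 0, "gripper": 1}, {"tx": 0, "ty": 0, "tz": 0, "rx": 0, "ry": 0, "rz": 0, "gripper": 1}])

```text
time_s: 23.08
ee_pos: [566.6, -103.2, 66.4]
ee_rot: [179.9, -0.4, -4.8]
force: [-1.0, -0.1, 7.0]
gripper_width: 31.7
gripper_force: 35.0
```

```bash
python3 o.py
python3 - <<'E'
from h import *
S=cam("scene");D=cam("side");f=D["f"]
print("side R channel rows 256-268");
for v in range(257,269):print(v,f[v,238:300:3,0],)
f=S["f"].astype(int);d=f[:,:,0]-f[:,:,2]
e=[proj(S,BM+RB.apply(b)).round(0).astype(int) for b in([-100,-150,0],[100,-150,0])];print(e)
for v in range(170,206,2):print(v,''.join(chr(48+min(9,max(0,x//12))) for x in d[v,150:235]))
C=cam("wrist");import pickle;pickle.dump(C,open("w9.pkl","wb"))
E
```

```text
[ 566.62391107 -103.19499138   66.39175681] [ 0.55898227  6.37995679 21.39175681] [179.9059284   -0.39629443  -4.84493718] [-1.01483213 -0.13645655  7.01596985]
D [287. 153.] [ 56. 313.   3.] 56
D [249. 212.] [-63.  33.   3.] 222
D [289. 212.] [58. 37.  3.] 249
D [261. 276.] [ -20. -197.    3.] 536
D [286. 283.] [  48. -217.    3.] 396
S [176. 188.] [  14. -164.    3.] 140
S [210. 203.] [  8. -25.   3.] 364
S [164. 196.] [  67. -169.    3.] 70
side R channel rows 256-268
257 [ 99 104 100 100 103  99  99 102 101  98 100 101 102 104  99 103 104 100
 104 103 102]
258 [102 101  99 103 100  96  96  99  99 100  99  98 104 101 100  99 106 103
 101 104 104]
259 [102 101 101  99 100  99  98 100  99 100  97  98 101  99 100  99  99 101
  99 104 104]
260 [101  99  97  99 100 100 100  98 100  99  97 101 100  99 103  99 103  99
 101 102 103]
261 [106 103 104 109 103 104  98 101 101  99  99 100 102 102 100 100  99 100
 101 101 101]
262 [ 76  73  75  74  77  85  80  95  97 107 109  96 107 112 103 108 102 103
  98 101 102]
263 [ 65  62  64  83  80  80  78  78  77  75  74  70  74  76  81  84  83  92
 
[... 1426 characters left out ...]
1455555555433220000000000000000000000000000000000122222200000000000000
192 0000000003432000002455555543100000000000000000000000000000000012222222200000000000000
194 0000000124555555420001453100000000000000000000000000000000024543322222200000000001000
196 0000000134555555555520000000000000000000000000000000000013555554555543200000000012211
198 0000000000013555554200000000000000000000000000000000002445455555554322200000000001000
200 0000000000000011210000000000000000000000000000000001455455555555432222100000000000000
202 0000000000000011110000000000000000000000000000000144545455554432232112210000000000000
204 0000000000000000111111100000000000000000000000000023445555543322211222210000000000000
```

The bed is clear. In both views the wood stops exactly at the bed's end line, and the tray holds two stacks matching five pieces. I'll release the scraper here and retreat.

Request:
send_rows(motion=[{"tx": 0, "ty": 0, "tz": -0.0005, "rx": 0, "ry": 0, "rz": 0, "gripper": 1}, {"tx": 0, "ty": 0, "tz": 0, "rx": 0, "ry": 0, "rz": 0, "gripper": 0.2}, {"tx": 0, "ty": 0, "tz": 0, "rx": 0, "ry": 0, "rz": 0, "gripper": 0.0}, {"tx": 0, "ty": 0, "tz": 0, "rx": 0, "ry": 0, "rz": 0, "gripper": -0.25}, {"tx": 0, "ty": 0, "tz": 0, "rx": 0, "ry": 0, "rz": 0, "gripper": -0.25}, {"tx": 0, "ty": 0, "tz": 0, "rx": 0, "ry": 0, "rz": 0, "gripper": -0.25}, {"tx": 0, "ty": 0, "tz": -0.04, "rx": 0, "ry": 0, "rz": 0, "gripper": -0.25}, {"tx": 0, "ty": 0, "tz": -0.1, "rx": 0, "ry": 0, "rz": 0, "gripper": -0.25}, {"tx": 0, "ty": 0, "tz": -0.1, "rx": 0, "ry": 0, "rz": 0, "gripper": -0.25}, {"tx": 0, "ty": 0, "tz": -0.1, "rx": 0, "ry": 0, "rz": 0, "gripper": -0.25}, {"tx": -0.1, "ty": -0.1, "tz": 0, "rx": 0, "ry": 0, "rz": 0, "gripper": -0.25}, {"tx": -0.1, "ty": -0.1, "tz": 0, "rx": 0, "ry": 0, "rz": 0, "gripper": -0.25}])

```text
time_s: 24.82
ee_pos: [483.8, -6.5, 235.4]
ee_rot: [180.0, -0.3, -5.0]
force: [-0.1, 0.9, 0.0]
gripper_width: 56.6
gripper_force: 0.0
```

Request:
send_rows(motion=[{"tx": 0, "ty": 0, "tz": 0, "rx": 0, "ry": 0, "rz": 0, "gripper": -0.25}, {"tx": 0, "ty": 0, "tz": 0, "rx": 0, "ry": 0, "rz": 0, "gripper": -0.25}])

```text
time_s: 25.08
ee_pos: [485.0, -7.5, 235.2]
ee_rot: [179.9, -0.3, -4.9]
force: [-1.2, 0.8, -0.4]
gripper_width: 56.8
gripper_force: 0.0
```

```bash
python3 o.py
python3 - <<'E'
from h import *
D=cam("side");f=D["f"].astype(int);m=((f[:,:,0]>f[:,:,2]*1.4)&(f[:,:,0]-f[:,:,2]>22))
for v in range(196,298,2):print(v,''.join('#' if x else '.' for x in m[v,230:310]))
for b in([80,22,60],[-80,22,60],[80,-10,12],[-80,-10,12]):print(proj(D,BM+RB.apply(b)).round(0))
# bystander change check
import pickle
D0=pickle.load(open("side0.pkl","rb"));S0=pickle.load(open("scene0.pkl","rb"));S=cam("scene")
for n,A,B,P in(("cone1 S",S0,S,(365,205,400,255)),("cone2",S0,S,(255,258,288,312)),("jar",S0,S,(322,278,358,320)),("mug",S0,S,(388,275,434,328)),("weight D",D0,D,(220,315,252,345)),("tape D",D0,D,(183,148,208,172))):
    x,y,X,Y=P;print(n,np.abs(A["f"][y:Y,x:X].astype(int)-B["f"][y:Y,x:X]).mean().round(1))
E
```

```text
[485.02675557  -7.53447174 235.2439365 ] [-89.21881005  94.40824093 190.2439365 ] [179.94150407  -0.33419343  -4.91038877] [-1.17880147  0.83580006 -0.38554966]
D [278. 154.] [ 25. 307.   3.] 203
D [269. 211.] [-2. 37.  3.] 932
D [261. 276.] [ -20. -197.    3.] 531
D [286. 283.] [  49. -216.    3.] 398
S [219. 196.] [-32. -25.   3.] 651
S [176. 188.] [  14. -164.    3.] 142
S [164. 196.] [  67. -169.    3.] 70
196 ................................................................................
198 ................................................................................
200 ................................................................................
202 ................................................................................
204 .............######################################################.............
206 ............#######################################################.............
208 ............#######################################################.............
210 ............#######################################################.............
212 ..
[... 3058 characters left out ...]
........................#####################....################...............
286 ...............................##############....################...............
288 ...............................#############.....################...............
290 .....................................#######.....################...............
292 .................................................################...............
294 .................................................################...............
296 ...........................................................##.#.................
[297. 203.]
[242. 202.]
[297. 222.]
[242. 221.]
cone1 S 2.8
cone2 2.2
jar 2.4
mug 2.2
weight D 2.6
tape D 2.8
```

The scraper stands flat on the cleared bed, the offcuts are in the tray, the bystanders have not moved, and the robot is clear. Handing in.

```bash
python3 -c "
from workcell import env
print(env.job_done())"
```

```text
the job is handed in; nothing more can be done
None
```

The job is handed in, with no verdict returned: the scraper was laid on its lip (its near end dropped the last 2 mm or so at release), let go, regripped by its back and used to wipe the bed. In the last camera check it stood on the clear bed, the tray held two stacks that match five offcuts (one leaning against the bed's end), and the bystanders I could check (both cones, jar, mug, weight, tape) had not moved.

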